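# Snap the label marker into its cap

## Robot

A 6-joint arm with a two-finger parallel gripper is mounted at the origin on a cart in front of the work surface, level with it; the furniture and walls round the work are solid. World frame = base frame: x ahead of the robot, y to its left, z up, the work surface at z = 0. Lengths are in m, angles in rad, forces in N, time in s.
With the tool pointing down it reaches from about 0.325 to 0.775 m from the base axis. Payload 5.5 kg.
Tool frame: the origin (TCP) lies midway between the tips of the shut fingers; the grasp point (between the pads) lies env.tcp_to_grasp behind it (env.tcp_to_grasp is the distance from the TCP to the grasp point, in m); z points along the fingers, y is the line along which they close (so a half turn about z gives the same grasp; the last joint's range is limited). The gripper opens to 88 mm and grips with 3 to 60 N. Pads are 20 mm wide; open, the fingers measure 115 mm over their backs; the gripper's body (75 mm by 178 mm) begins 61 mm behind the grasp point.
Start: joints at [1.247, 0.091, 1.231, -0, 1.82, -0.057], TCP at [0.158, 0.579, 0.223] pointing down, gripper open.
Joint ranges: [-2.87, 2.87], [-0.86, 2.18], [0.17, 2.46], [-1.51, 4.65], [0.06, 2.69], [-2.65, 2.65]. Speed limits (rad/s): [2.57, 2.57, 3.01, 3.14, 3.14, 3.14].

## Interface

Orientations are given as a rotation vector (axis times angle).
In Python, from rig import env gives the robot as it stands. The module is installed in compiled form; this text tells all that it offers.
- The arm moves only by the tool arm_command, never from a script. Its argument "commands" is a list of rows, each a list of 2 entries, a list of its own where there are three numbers: the shift along the world's x, y, z in mm, then the turn, a rotation vector about the world's x, y, z in rad. A call has exactly 8 rows; each row shifts and turns the commanded pose from where the row before left it; what a row does not reach is not made up. A row lasts 1/10 s, in which the tool goes at most 50 mm and 8.59 degrees, less where a joint would pass 70% of its speed; a pose out of reach is approached as far as the arm can. A call with a gripper value outside its range is refused whole. "claw" is the finger opening in mm, from 0 to 87.8, set as the call begins (left out, the last holds). The fingers move at their own pace and stop on an object; the grip force is fixed at half the most. Time passes only in rows, so rows that do not move let the fingers close, or fill a call up. It gives the time, the measured TCP pose, the force, the opening and the grip force at its end, in the units of the state.
- env.read_state(): the state, without advancing time (a new reading comes with each control period).
- env.capture(name): name is "scene" or "top"; returns a dict with "img" (480x640x3 uint8, blue, green, red), "K" (3x3 intrinsics, pixels), "origin" and "orientation" of the camera in the world. Camera axes: x right, y down, z forward; pixel columns grow to the right and rows downward; lengths in m; the calibration is good to about 2 mm. A picture is of the moment at which its call begins. There is no depth.
- env.sign_off(): hands the job in; it is judged then, once.
The state is a dict: "t": time; "joints": joint angles; "qd": joint speeds; "joint_efforts": joint torques, N m; "tcp_pos": TCP position; "tool_rot": TCP orientation; "wrist_force": force on the tool from outside, world axes, zero at the start; "wrist_torque": the same for the moment, N m; "grip_width": opening from 0.0 (shut) to 1.0 (fully open); "gripper_force": force on a finger pad.
Only numpy, scipy, OpenCV 4.12 (cv2) and the standard library are available. Lean on these libraries where they do the work, as an engineer would, in place of code of your own. Each camera call takes 0.05 s, during which the arm holds its last target. There are 200 camera calls.

## Task

Pull the jar-label marker (white barrel, red end) straight up out of its wooden cup and push it nib down into the upright red cap (not the blue one) until it clicks past the spring tongues and its collar sits flush on the cap's rim. Do not let go after the click: finish with the marker still gripped by its barrel and still pressed firmly down into the cap, with a firm hand push (well above its weight) but not rammed. Leave the jars, tin, mill and glass standing around where they are.

Things in the scene. Friction and masses are not known exactly. Their poses are not given: they have to be found in the camera images.
- marker_mid (a point): Centre (half-way up) of the label marker, z towards its blunt red end; about 60 g, 154 mm long, standing upright nib down in the wooden cup: nib tip 77 mm below the centre, blunt end 77 mm above. Round white barrel 22 mm in diameter from 25 mm below to 77 mm above the centre. Red collar 28 mm in diameter, its flat underside 33 mm below the centre.
- marker_grip (a point): Point on the marker's axis 45 mm above its centre, a good height to grip the 22 mm barrel: 33 mm above the cup's mouth at the start, 32 mm below the blunt end, 78 mm above the collar's underside.
- marker_tip (a point): The marker's nib tip, 44 mm below the collar's underside. Between them: a 5 mm nib, a nose that widens to 15 mm in diameter 20 mm below the collar, a snap ridge 20 mm in diameter 10 to 12 mm below the collar, and a 15 mm neck.
- cup_mouth (a point): Centre of the mouth of the fixed round wooden cup, on its axis, 95 mm above the worktop; bore 35 mm, outside 51 mm at the mouth, foot 72 mm. The marker's collar stands on a ledge 45 mm below the mouth: the nib tip starts 89 mm below the mouth and must be lifted that far to be out.
- red_dock_rim (a point): Centre of the open rim of the red cap, which stands open end up on a black foot (84 mm across) fixed to the worktop; z up. Rim 58 mm above the worktop, outside 33 mm, bore 22 mm, 42 mm deep. When the marker is home its collar lies on this rim, its centre 33 mm above this point. A firm press is 5 to 25 N between marker and cap; over 60 N is ramming.
- red_dock_catch (a point): On the red cap's axis 6 mm below its rim, level with four sprung steel tongues that leave about 16 mm clear. The marker's ridge meets them with its collar about 9 mm above the rim; the push needed rises to some 9 to 15 N at about 6 mm, then drops to nothing and even pulls the marker in (the click, 4 to 1 mm), and rises steeply again once the collar lands on the rim.
- blue_dock_rim (a point): The same point of a like stand with a blue cap, which belongs to another marker and is left empty. Red and blue may stand either way round.
- tin_1: Bystander: food tin 57 mm diameter, 72 mm tall, origin at the centre of its underside.
- spice_jar_4: Bystander: spice jar with yellow lid, 42 mm diameter, 96 mm tall, origin at the centre of its underside.
- mill_2: Bystander: small salt shaker mill with grey top, 44 mm diameter, 90 mm tall, origin at the centre of its underside.
- glass_1: Bystander: tumbler 81 mm diameter, 91 mm tall, origin at the centre of its underside.
- spice_jar_1: Bystander: spice jar with yellow lid, 42 mm diameter, 96 mm tall, origin at the centre of its underside.

How it is judged:
On the way, in this order (a step that is already met when the one before it is completed fails the run):
1. the marker is out of the cup: its nib is above the cup's mouth (height (world z) of marker_mid above 0.172 m), for 0.1 s.
2. the marker has clicked into the red cap: collar on the rim within 1.5 mm (z of marker_mid in the frame of red_dock_rim below 0.0345 m and horizontal distance between marker_mid and red_dock_rim below 0.005 m), for 0.2 s.
At the end, for the whole second after the job is handed in: The marker is clicked home in the red cap (collar within 1.5 mm of the rim, centred within 5 mm, within 5 degrees of upright), at rest, still gripped by its barrel between the fingers, and still pressed into the cap with more than 4 N (all of step 2 and angle between marker_mid's own z axis and vertical below 0.09 rad and contact force between marker and red_dock above 4 N and contact force between the fingers and marker above 4 N and z of the grasp point in the frame of marker_mid below 0.078 m and distance between the grasp point and marker_mid below 0.085 m and linear speed of marker below 0.01 m/s); the arm keeps its last pose, push and grip.
It fails at once if the cap is rammed: more than 60 N between marker and stand (contact force between marker and red_dock above 60 N or contact force between marker and blue_dock above 60 N).
It fails at once if the marker is pressed into the blue cap (contact force between marker and blue_dock above 5 N).
It fails at once if a bystander is shifted by more than 30 mm (distance of any of tin_1, spice_jar_4, mill_2, glass_1, spice_jar_1 from where it was at the start of the episode above 0.03 m).
It also fails if it takes over 58 s, if anything falls off the work surface, if the arm or the gripper's body presses on something with over 40 N, if the wrist force passes 120 N, or if a joint passes its speed limit or range.

## Working session

There is one attempt and no reset: what is moved stays moved. The work goes in short steps, Python scripts to look and compute and a tool call to move; the robot and the scene stay as the last step left them, time stands still between calls to the robot, and variables do not carry over. Pictures are saved under pics/ and viewed, at most 10 in all, crops included, and the job is handed in when it is done.

Besides the shell and the picture viewer there is one more tool, called after ">>>" in YAML: its name, and indented under it one key for each argument. arm_command: Moves the arm, as the interface text tells. Its arguments: {"type":"object","properties":{"commands":{"type":"array","items":{"type":"array"}},"claw":{"type":"number"}},"required":["commands"]}

```bash
mkdir -p pics
python3 - <<'E'
from rig import env
import cv2,numpy as np
s=env.read_state();print({k:np.round(v,3) for k,v in s.items()},env.tcp_to_grasp)
for n in("scene","top"):
    c=env.capture(n);cv2.imwrite(f"pics/{n}0.png",c["img"]);print(n,c["K"],c["origin"],c["orientation"])
E
```

```text
{'t': np.float64(0.0), 'joints': array([ 1.247,  0.092,  1.232,  0.   ,  1.82 , -0.057]), 'qd': array([ 0.001,  0.   ,  0.   ,  0.001,  0.   , -0.001]), 'joint_efforts': array([-1.0000e-03, -4.4643e+01, -4.0646e+01,  7.0000e-02,  2.9000e-02,
       -0.0000e+00]), 'tcp_pos': array([0.158, 0.578, 0.222]), 'tool_rot': array([-4.180e-01, -3.113e+00,  3.000e-03]), 'wrist_force': array([ 0.133, -0.066, -0.792]), 'wrist_torque': array([ 0.012,  0.024, -0.009]), 'gripper_force': np.float64(0.0), 'grip_width': np.float64(1.002)} 0.0187
scene [[472.17473318   0.         318.66526384]
 [  0.         472.17473318 242.58867529]
 [  0.           0.           1.        ]] [-0.61581122  0.73000345  0.65142507] [-1.07608274  1.96779157 -1.31193306]
top [[459.97909982   0.         325.55792029]
 [  0.         459.97909982 241.15175913]
 [  0.           0.           1.        ]] [0.37177378 0.03361751 1.26658733] [-2.12139125  2.18414359 -0.15518923]
```

View pics/scene0.png

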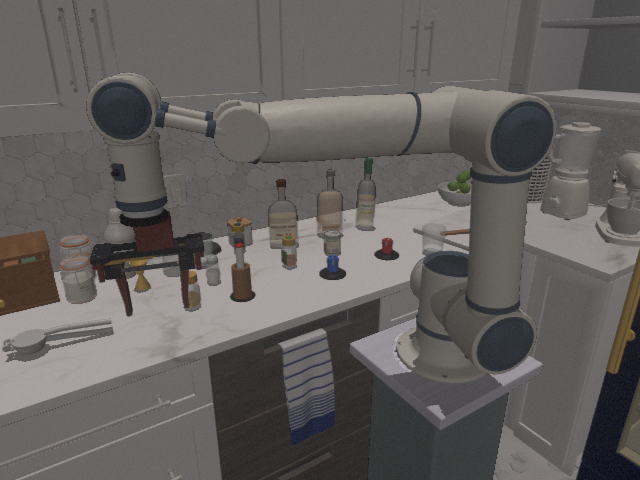

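View pics/top0.png

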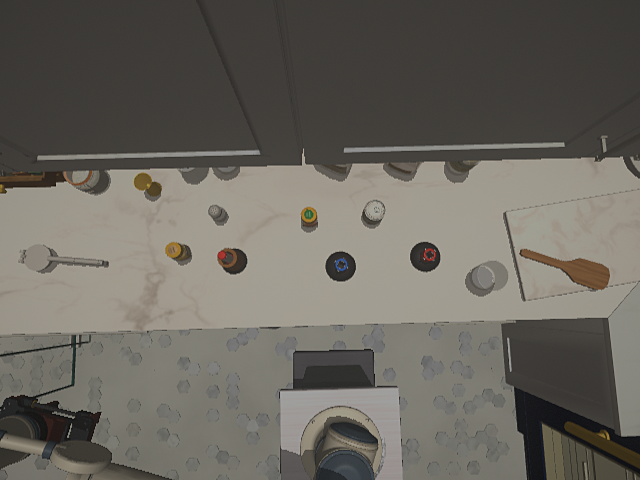

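The scene view shows the marker in its cup at (238,255), the blue cap at (333,262) and the red cap at (387,245). In the top view the marker's end is at (223,256), blue is at (341,265) and red at (429,255).

```bash
cat > h.py <<'E'
from rig import env
import cv2,numpy as np
from scipy.spatial.transform import Rotation as R
def ray(c,u,v):
    d=R.from_rotvec(c["orientation"]).as_matrix()@np.linalg.inv(c["K"])@[u,v,1]
    return np.array(c["origin"]),d/np.linalg.norm(d)
def plane(c,u,v,z):
    o,d=ray(c,u,v);return o+d*(z-o[2])/d[2]
def tri(a,b):
    A=[];y=[]
    for o,d in(a,b):
        P=np.eye(3)-np.outer(d,d);A.append(P);y.append(P@o)
    return np.linalg.lstsq(np.vstack(A),np.hstack(y),rcond=None)[0]
def red(img,box):
    x0,y0,x1,y1=box;h=cv2.cvtColor(img[y0:y1,x0:x1],cv2.COLOR_BGR2HSV)
    m=(((h[...,0]<8)|(h[...,0]>172))&(h[...,1]>140)&(h[...,2]>70)).astype(np.uint8)
    n,l,s,c=cv2.connectedComponentsWithStats(m)
    return [(s[i]+[x0,y0,0,0,0],c[i]+[x0,y0]) for i in range(1,n) if s[i][4]>5]
E
python3 - <<'E'
from h import *
s=env.capture("scene");t=env.capture("top")
for n,c,bs in(("scene",s,[(225,230,255,275),(370,230,405,260)]),("top",t,[(205,240,250,275),(405,235,445,275)])):
    for b,z in zip(bs,(.155,.058)):
        for st,ce in red(c["img"],b): print(n,z,st,ce.round(1),plane(c,*ce,z).round(4))
k=[cv2.resize(s["img"][225:305,225:265],(400,600)) if 0 else cv2.resize(s["img"][225:305,220:260],(300,600),interpolation=2),cv2.resize(t["img"][236:276,205:245],(300,300),interpolation=2),cv2.resize(t["img"][236:276,408:448],(300,300),interpolation=2)]
cv2.imwrite("pics/crop1.png",np.hstack([k[0],np.vstack(k[1:])]))
print(R.from_rotvec(env.read_state()["tool_rot"]).as_matrix().round(3))
E
```

```text
scene 0.155 [235 243   8   5  27] [238.7 244.7] [0.501  0.2777 0.155 ]
scene 0.058 [383 239   9  14  51] [387.7 246.1] [ 0.4464 -0.2086  0.058 ]
top 0.155 [218 251   8   9  57] [221.6 254.8] [0.4995 0.2776 0.155 ]
top 0.058 [424 248  12  13  66] [429.4 254. ] [ 0.4968 -0.25    0.058 ]
[[-0.965  0.264 -0.   ]
 [ 0.264  0.965 -0.001]
 [ 0.    -0.001 -1.   ]]
```

View pics/crop1.png

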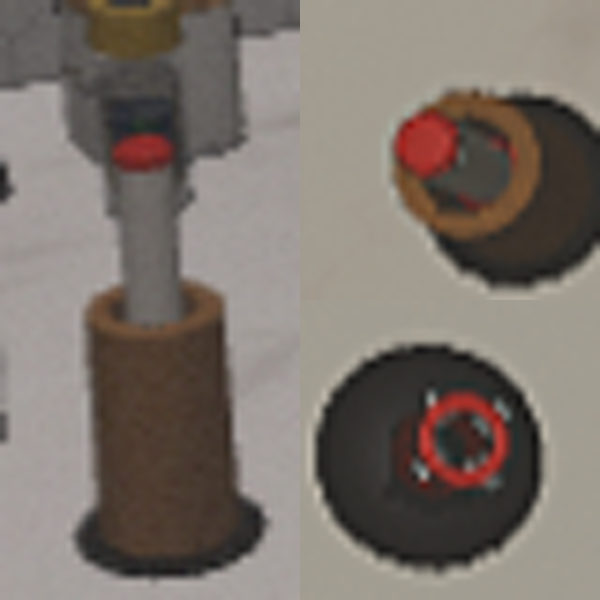

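Crop: the marker stands centred in the cup (top-view end at about (221.6,254.8)), and the red cap's rim ring is centred at about (429.4,254.2) in the top view. The two views agree on the marker, at about (0.500, 0.2775). I'll approach now at safe height.

>>> arm_command:
  commands:
    - [[28,-25,0],[0,0,0]]
    - [[28,-25,0],[0,0,0]]
    - [[28,-25,0],[0,0,0]]
    - [[28,-25,0],[0,0,0]]
    - [[28,-25,0],[0,0,0]]
    - [[28,-25,0],[0,0,0]]
    - [[28,-25,0],[0,0,0]]
    - [[28,-25,0],[0,0,0]]
  claw: 87

```text
t: 1.0
tcp_pos: [0.3831, 0.3776, 0.2225]
tool_rot: [-0.418, -3.114, 0.0]
wrist_force: [0.5, 0.0, 0.5]
grip_width: 0.995
gripper_force: 0.0
```

>>> arm_command:
  commands:
    - [[28,-25,0],[0,0,0]]
    - [[28,-25,0],[0,0,0]]
    - [[28,-25,0],[0,0,0]]
    - [[28,-25,0],[0,0,0]]
    - [[6,0,0],[0,0,0]]
    - [[0,0,0],[0,0,0]]
    - [[0,0,0],[0,0,0]]
    - [[0,0,0],[0,0,0]]

```text
t: 1.8
tcp_pos: [0.4993, 0.2798, 0.2228]
tool_rot: [-0.415, -3.114, -0.0]
wrist_force: [0.8, 0.0, 0.7]
grip_width: 0.989
gripper_force: 0.0
```

>>> arm_command:
  commands:
    - [[1,-2,-10],[0,0,0]]
    - [[0,0,-20],[0,0,0]]
    - [[0,0,-20],[0,0,0]]
    - [[0,0,-20],[0,0,0]]
    - [[0,0,-20],[0,0,0]]
    - [[0,0,-15],[0,0,0]]
    - [[0,0,-8],[0,0,0]]
    - [[0,0,0],[0,0,0]]

```text
t: 2.6
tcp_pos: [0.5004, 0.2767, 0.1082]
tool_rot: [-0.417, -3.112, 0.002]
wrist_force: [0.3, -0.7, -0.3]
grip_width: 0.991
gripper_force: 0.0
```

Run:
```python
from h import *
s=env.capture("scene");t=env.capture("top")
cv2.imwrite("pics/grip1.png",np.hstack([cv2.resize(s["img"][190:310,180:300],(400,400)),cv2.resize(t["img"][195:315,165:285],(400,400))]))
print(env.read_state()["tcp_pos"].round(4))
```

```text
[0.5014 0.277  0.1104]
```

View pics/grip1.png

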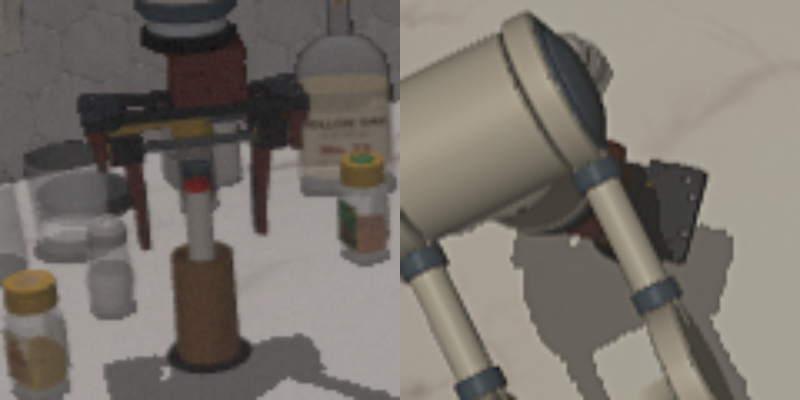

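The open fingers straddle the marker, with the red end at crop (199,186) midway between finger tips at (145,245) and (262,232). Next I'll close, then lift straight up.

>>> arm_command:
  commands:
    - [[0,0,0],[0,0,0]]
    - [[0,0,0],[0,0,0]]
    - [[0,0,0],[0,0,0]]
    - [[0,0,0],[0,0,0]]
    - [[0,0,0],[0,0,0]]
    - [[0,0,0],[0,0,0]]
    - [[0,0,0],[0,0,0]]
    - [[0,0,0],[0,0,0]]
  claw: 10

```text
t: 3.5
tcp_pos: [0.5012, 0.2768, 0.1096]
tool_rot: [-0.418, -3.114, 0.0]
wrist_force: [-0.4, 0.3, 0.3]
grip_width: 0.305
gripper_force: 0.0
```

>>> arm_command:
  commands:
    - [[0,0,0],[0,0,0]]
    - [[0,0,0],[0,0,0]]
    - [[0,0,0],[0,0,0]]
    - [[0,0,0],[0,0,0]]
    - [[0,0,5],[0,0,0]]
    - [[0,0,5],[0,0,0]]
    - [[0,0,5],[0,0,0]]
    - [[0,0,5],[0,0,0]]
  claw: 0

```text
t: 4.3
tcp_pos: [0.5013, 0.2768, 0.1304]
tool_rot: [0.418, 3.113, 0.0]
wrist_force: [0.8, 0.7, -1.9]
grip_width: 0.248
gripper_force: 30.0
```

>>> arm_command:
  commands:
    - [[0,0,10],[0,0,0]]
    - [[0,0,20],[0,0,0]]
    - [[0,0,20],[0,0,0]]
    - [[0,0,20],[0,0,0]]
    - [[0,0,20],[0,0,0]]
    - [[0,0,20],[0,0,0]]
    - [[0,0,0],[0,0,0]]
    - [[0,0,0],[0,0,0]]

```text
t: 5.1
tcp_pos: [0.5013, 0.2767, 0.24]
tool_rot: [0.418, 3.113, 0.0]
wrist_force: [0.6, -0.5, -1.1]
grip_width: 0.243
gripper_force: 30.0
```

>>> arm_command:
  commands:
    - [[0,-25,0],[0,0,0]]
    - [[0,-35,0],[0,0,0]]
    - [[0,-35,0],[0,0,0]]
    - [[0,-35,0],[0,0,0]]
    - [[0,-35,0],[0,0,0]]
    - [[0,-35,0],[0,0,0]]
    - [[0,-35,0],[0,0,0]]
    - [[0,-35,0],[0,0,0]]

```text
t: 5.9
tcp_pos: [0.5004, 0.0054, 0.2379]
tool_rot: [-0.417, -3.111, 0.001]
wrist_force: [0.6, -0.9, -0.8]
grip_width: 0.244
gripper_force: 30.0
```

>>> arm_command:
  commands:
    - [[0,-35,0],[0,0,0]]
    - [[0,-35,0],[0,0,0]]
    - [[0,-35,0],[0,0,0]]
    - [[0,-35,0],[0,0,0]]
    - [[0,-35,0],[0,0,0]]
    - [[0,-35,0],[0,0,0]]
    - [[0,-35,0],[0,0,0]]
    - [[-5,-11,0],[0,0,0]]

```text
t: 6.7
tcp_pos: [0.4952, -0.2518, 0.2369]
tool_rot: [-0.422, -3.109, -0.001]
wrist_force: [-0.5, 0.2, -1.0]
grip_width: 0.245
gripper_force: 30.0
```

Run:
```python
from h import *
s=env.capture("scene");t=env.capture("top")
st=env.read_state();print(st["tcp_pos"].round(4),st["tool_rot"].round(3),st["joints"].round(2),st["wrist_force"].round(1))
cv2.imwrite("pics/over1.png",np.hstack([cv2.resize(s["img"][150:270,330:450],(400,400),interpolation=2),cv2.resize(t["img"][195:315,365:485],(400,400),interpolation=2)]))
for n,c,b in(("scene",s,(350,150,430,270)),("top",t,(385,215,465,295))):
    for x,ce in red(c["img"],b): print(n,x,ce.round(1))
```

```text
[ 0.4951 -0.2502  0.2379] [-4.22e-01 -3.11e+00 -2.00e-03] [-0.53 -0.02  1.32 -0.    1.85 -1.83] [ 1.2  0.2 -0.4]
top [424 248  12  13  64] [429.3 253.7]
top [437 250   5   6   9] [438.4 252.3]
```

View pics/over1.png

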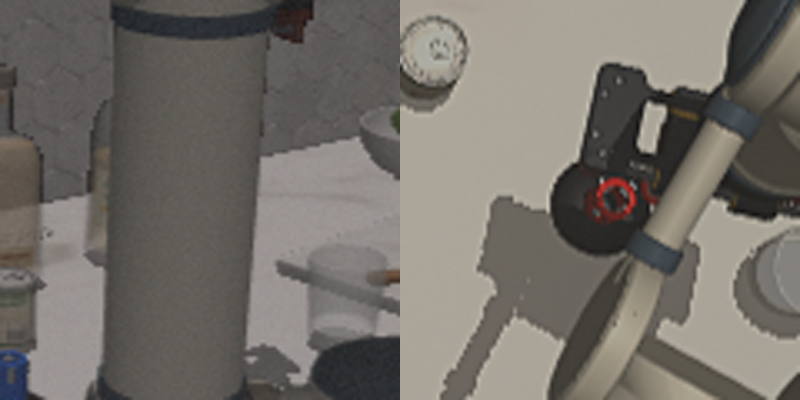

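The scene view is hidden by the arm. The top view still shows the red ring at (429.3,254.2), with part of the marker's collar at (438,252). I'll cross-check the rim and marker between views.

```bash
cat >> h.py <<'E'
def proj(c,p):
    q=R.from_rotvec(c["orientation"]).inv().apply(np.array(p)-c["origin"]);q=c["K"]@q;return q[:2]/q[2]
E
python3 - <<'E'
from h import *
s=env.capture("scene");t=env.capture("top")
s0=cv2.imread("pics/scene0.png");t0=cv2.imread("pics/top0.png")
def ringc(img,box):
    x0,y0,x1,y1=box;h=cv2.cvtColor(img[y0:y1,x0:x1],cv2.COLOR_BGR2HSV)
    m=((((h[...,0]<8)|(h[...,0]>172))&(h[...,1]>140)&(h[...,2]>110))*255).astype(np.uint8)
    p=cv2.findNonZero(m);return p[:,0]+[x0,y0],cv2.minEnclosingCircle(p)
pts,(c,r)=ringc(t0,(420,243,440,265));c=np.array(c)+[420,243];print("ring",c,r,plane(t,*c,.058).round(4))
p=plane(t,*c,.058)
print("scene rim pred",proj(s,p),"left/right", [proj(s,p+np.array(d)*.0165).round(1) for d in((1,0,0),(-1,0,0),(0,1,0),(0,-1,0))])
print("scene red bottom->top rows"); h=cv2.cvtColor(s0,cv2.COLOR_BGR2HSV)
for v in range(237,254): 
    m=[u for u in range(375,402) if (h[v,u,0]<8 or h[v,u,0]>172) and h[v,u,1]>140]; print(v,m[:1],m[-1:],len(m))
for u,v,c in((221.6,254.8,t),(238.7,244.7,s)): print("marker end z=.16",plane(c,u,v,.16).round(4))
tp=env.read_state()["tcp_pos"]
print("collar top pred",[proj(t,[tp[0]+dx,tp[1]+dy,.182]).round(1) for dx,dy in((0,0),(0,.014),(0.014,0),(-.014,0))])
E
```

```text
ring [429.25 254.25] 6.010507583618164 [ 0.4962 -0.2496  0.058 ]
scene rim pred [387.41655685 238.66756542] left/right [array([384.2, 237.1]), array([390.7, 240.2]), array([383.6, 239.7]), array([391.2, 237.7])]
scene red bottom->top rows
237 [] [] 0
238 [] [] 0
239 [383] [391] 2
240 [384] [391] 5
241 [386] [391] 6
242 [388] [389] 2
243 [388] [388] 1
244 [389] [389] 1
245 [388] [391] 3
246 [384] [389] 4
247 [384] [389] 5
248 [384] [391] 7
249 [384] [389] 5
250 [387] [389] 2
251 [385] [387] 3
252 [384] [384] 1
253 [] [] 0
marker end z=.16 [0.4989 0.2765 0.16  ]
marker end z=.16 [0.4896 0.2825 0.16  ]
collar top pred [array([440.6, 248.7]), array([434.7, 248.8]), array([440.2, 242.8]), array([441. , 254.5])]
```

>>> arm_command:
  commands:
    - [[3.5,1,0],[0,0,0]]
    - [[0,0,-15],[0,0,0]]
    - [[0,0,-15],[0,0,0]]
    - [[0,0,-15],[0,0,0]]
    - [[0,0,-15],[0,0,0]]
    - [[0,0,-8],[0,0,0]]
    - [[0,0,0],[0,0,0]]
    - [[0,0,0],[0,0,0]]

```text
t: 7.7
tcp_pos: [0.4997, -0.2483, 0.1718]
tool_rot: [0.418, 3.114, -0.0]
wrist_force: [-0.1, -0.9, -0.2]
grip_width: 0.249
gripper_force: 30.0
```

Run:
```python
from h import *
t=env.capture("top")
st=env.read_state();tp=st["tcp_pos"];print(tp.round(4),st["wrist_force"].round(1))
cv2.imwrite("pics/near1.png",cv2.resize(t["img"][229:279,404:464],(720,600),interpolation=2))
col=tp[2]-.110+.058
print("collar top z",col,[proj(t,[tp[0]+dx,tp[1]+dy,col]).round(1) for dx,dy in((0,0),(0,.014),(.014,0),(-.014,0))])
print("rim",proj(t,[.4962,-.2496,.058]))
```

```text
[ 0.4999 -0.2484  0.1724] [ 0.2 -0.2 -1. ]
collar top z 0.12037416195995113 [array([434.4, 250.1]), array([428.8, 250.2]), array([434. , 244.6]), array([434.7, 255.6])]
rim [429.26195547 254.24723097]
```

View pics/near1.png

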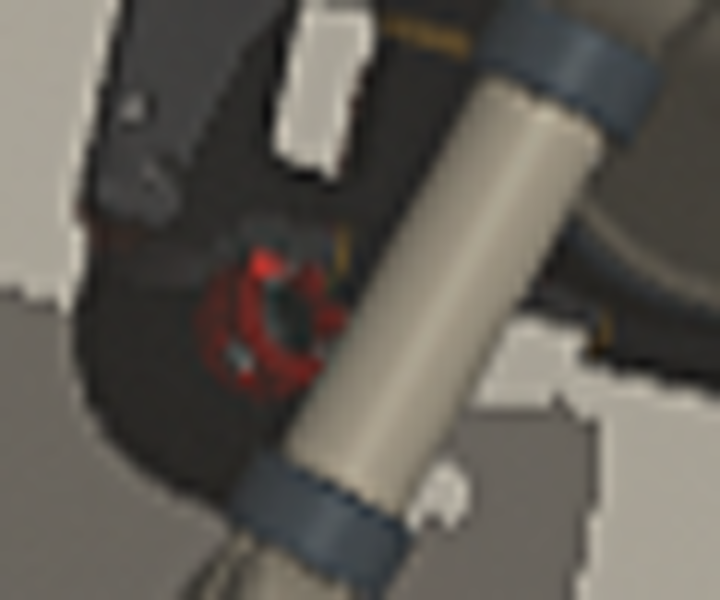

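The red ring is still centred at crop (300,312), in shadow under the gripper, and the collar is mostly hidden behind the link. I'll trim x and y, then lower slowly, watching the wrist force.

>>> arm_command:
  commands:
    - [[-1.3,-1,0],[0,0,0]]
    - [[0,0,-4],[0,0,0]]
    - [[0,0,-4],[0,0,0]]
    - [[0,0,-4],[0,0,0]]
    - [[0,0,-4],[0,0,0]]
    - [[0,0,-4],[0,0,0]]
    - [[0,0,0],[0,0,0]]
    - [[0,0,0],[0,0,0]]

```text
t: 8.55
tcp_pos: [0.4983, -0.2491, 0.1515]
tool_rot: [-0.418, -3.113, -0.0]
wrist_force: [-0.3, 0.6, -0.5]
grip_width: 0.245
gripper_force: 30.0
```

>>> arm_command:
  commands:
    - [[0,0,-2],[0,0,0]]
    - [[0,0,-2],[0,0,0]]
    - [[0,0,-2],[0,0,0]]
    - [[0,0,-2],[0,0,0]]
    - [[0,0,-2],[0,0,0]]
    - [[0,0,0],[0,0,0]]
    - [[0,0,0],[0,0,0]]
    - [[0,0,0],[0,0,0]]

```text
t: 9.35
tcp_pos: [0.4984, -0.2492, 0.1417]
tool_rot: [0.418, 3.114, -0.0]
wrist_force: [0.2, 0.3, -0.8]
grip_width: 0.245
gripper_force: 30.0
```

>>> arm_command:
  commands:
    - [[0,0,-2],[0,0,0]]
    - [[0,0,-2],[0,0,0]]
    - [[0,0,-2],[0,0,0]]
    - [[0,0,-2],[0,0,0]]
    - [[0,0,-2],[0,0,0]]
    - [[0,0,-1],[0,0,0]]
    - [[0,0,0],[0,0,0]]
    - [[0,0,0],[0,0,0]]

```text
t: 10.15
tcp_pos: [0.4984, -0.2492, 0.1306]
tool_rot: [0.418, 3.114, -0.0]
wrist_force: [0.5, -0.4, -1.0]
grip_width: 0.243
gripper_force: 30.0
```

>>> arm_command:
  commands:
    - [[0,0,-1],[0,0,0]]
    - [[0,0,-1],[0,0,0]]
    - [[0,0,-1],[0,0,0]]
    - [[0,0,-1],[0,0,0]]
    - [[0,0,-1],[0,0,0]]
    - [[0,0,0],[0,0,0]]
    - [[0,0,0],[0,0,0]]
    - [[0,0,0],[0,0,0]]

```text
t: 10.95
tcp_pos: [0.4987, -0.2494, 0.1262]
tool_rot: [0.418, 3.113, -0.001]
wrist_force: [2.2, -0.1, 4.2]
grip_width: 0.245
gripper_force: 30.0
```

>>> arm_command:
  commands:
    - [[0.6,0,0],[0,0,0]]
    - [[0,0,-0.5],[0,0,0]]
    - [[0,0,-0.5],[0,0,0]]
    - [[0,0,-0.5],[0,0,0]]
    - [[0,0,-0.5],[0,0,0]]
    - [[0,0,0],[0,0,0]]
    - [[0,0,0],[0,0,0]]
    - [[0,0,0],[0,0,0]]

```text
t: 11.75
tcp_pos: [0.4989, -0.2492, 0.1234]
tool_rot: [-0.418, -3.113, -0.0]
wrist_force: [1.0, -0.5, 1.9]
grip_width: 0.247
gripper_force: 30.0
```

>>> arm_command:
  commands:
    - [[0,0,-0.5],[0,0,0]]
    - [[0,0,-0.5],[0,0,0]]
    - [[0,0,-0.5],[0,0,0]]
    - [[0,0,-0.5],[0,0,0]]
    - [[0,0,0],[0,0,0]]
    - [[0,0,0],[0,0,0]]
    - [[0,0,0],[0,0,0]]
    - [[0,0,0],[0,0,0]]

```text
t: 12.55
tcp_pos: [0.4988, -0.2492, 0.121]
tool_rot: [-0.418, -3.113, -0.0]
wrist_force: [2.1, -1.1, -1.6]
grip_width: 0.245
gripper_force: 30.0
```

>>> arm_command:
  commands:
    - [[0.4,0,-0.5],[0,0,0]]
    - [[0,0,-0.5],[0,0,0]]
    - [[0,0,-0.5],[0,0,0]]
    - [[0,0,-0.5],[0,0,0]]
    - [[0,0,0],[0,0,0]]
    - [[0,0,0],[0,0,0]]
    - [[0,0,0],[0,0,0]]
    - [[0,0,0],[0,0,0]]

```text
t: 13.35
tcp_pos: [0.4992, -0.2491, 0.1193]
tool_rot: [-0.418, -3.113, -0.0]
wrist_force: [1.5, -0.3, -3.4]
grip_width: 0.243
gripper_force: 30.0
```

>>> arm_command:
  commands:
    - [[0,0,-0.4],[0,0,0]]
    - [[0,0,-0.4],[0,0,0]]
    - [[0,0,-0.4],[0,0,0]]
    - [[0,0,0],[0,0,0]]
    - [[0,0,0],[0,0,0]]
    - [[0,0,0],[0,0,0]]
    - [[0,0,0],[0,0,0]]
    - [[0,0,0],[0,0,0]]

```text
t: 14.15
tcp_pos: [0.4994, -0.2492, 0.1185]
tool_rot: [0.418, 3.114, -0.0]
wrist_force: [-0.4, -0.0, -1.1]
grip_width: 0.247
gripper_force: 30.0
```

>>> arm_command:
  commands:
    - [[0,0,-0.4],[0,0,0]]
    - [[0,0,-0.4],[0,0,0]]
    - [[0,0,0],[0,0,0]]
    - [[0,0,0],[0,0,0]]
    - [[0,0,0],[0,0,0]]
    - [[0,0,0],[0,0,0]]
    - [[0,0,0],[0,0,0]]
    - [[0,0,0],[0,0,0]]

```text
t: 14.95
tcp_pos: [0.4994, -0.2492, 0.1176]
tool_rot: [-0.418, -3.114, 0.0]
wrist_force: [0.6, 0.4, -0.7]
grip_width: 0.246
gripper_force: 30.0
```

>>> arm_command:
  commands:
    - [[0,0,-0.4],[0,0,0]]
    - [[0,0,-0.4],[0,0,0]]
    - [[0,0,0],[0,0,0]]
    - [[0,0,0],[0,0,0]]
    - [[0,0,0],[0,0,0]]
    - [[0,0,0],[0,0,0]]
    - [[0,0,0],[0,0,0]]
    - [[0,0,0],[0,0,0]]

```text
t: 15.75
tcp_pos: [0.4995, -0.2493, 0.1175]
tool_rot: [0.418, 3.113, -0.0]
wrist_force: [-1.7, 1.8, 5.5]
grip_width: 0.247
gripper_force: 30.0
```

The collar has landed and the force is rising. I'll press a bit firmer.

>>> arm_command:
  commands:
    - [[0,0,-0.4],[0,0,0]]
    - [[0,0,-0.4],[0,0,0]]
    - [[0,0,0],[0,0,0]]
    - [[0,0,0],[0,0,0]]
    - [[0,0,0],[0,0,0]]
    - [[0,0,0],[0,0,0]]
    - [[0,0,0],[0,0,0]]
    - [[0,0,0],[0,0,0]]

```text
t: 16.55
tcp_pos: [0.4996, -0.2493, 0.1175]
tool_rot: [0.418, 3.112, -0.001]
wrist_force: [-1.9, 2.4, 8.7]
grip_width: 0.249
gripper_force: 30.0
```

>>> arm_command:
  commands:
    - [[0,0,-0.5],[0,0,0]]
    - [[0,0,-0.5],[0,0,0]]
    - [[0,0,0],[0,0,0]]
    - [[0,0,0],[0,0,0]]
    - [[0,0,0],[0,0,0]]
    - [[0,0,0],[0,0,0]]
    - [[0,0,0],[0,0,0]]
    - [[0,0,0],[0,0,0]]

```text
t: 17.35
tcp_pos: [0.4997, -0.2494, 0.1175]
tool_rot: [0.417, 3.112, -0.001]
wrist_force: [-4.3, 1.3, 12.7]
grip_width: 0.243
gripper_force: 30.0
```

Run:
```python
from h import *
f=[]
for i in range(8):
    t=env.capture("top");s=env.read_state();f.append([*s["wrist_force"],s["tcp_pos"][2]*1000,s["gripper_force"],s["t"]])
print(np.round(f,2))
```

```text
[[ -4.66   1.29  11.7  117.47  30.    17.4 ]
 [ -4.75   2.82  13.   117.48  30.    17.45]
 [ -4.53   1.9   11.89 117.49  30.    17.5 ]
 [ -3.79   1.81  12.45 117.5   30.    17.55]
 [ -4.04   1.73  12.48 117.47  30.    17.6 ]
 [ -3.52   1.82  12.35 117.49  30.    17.65]
 [ -3.04   2.02  12.05 117.47  30.    17.7 ]
 [ -4.04   2.73  12.86 117.48  30.    17.75]]
```

The push is steady at about 13 N. The click's pull-in was felt, and the TCP height of 117.5 mm matches the predicted home height of 118 mm. Handing in.

```bash
python3 -c "
from rig import env
print(env.sign_off())"
```

```text
the job is handed in; nothing more can be done
None
```

I handed the job in with the marker clicked into the red cap, still gripped and pressed down at about 13 N. The force readings showed the click and the collar landing, but I had no clear final camera view, and the sign-off returned no verdict.

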